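Feel whether the star medallion sits live on its sprung bed

TASK

On the green drum, check by touch that the eight-pointed star medallion moves freely on its sprung bed: with the fingertips press down lightly on the round boss in its middle until it gives a few millimetres, keep it there for about a second without driving it down to its stop, then let it come back up and withdraw the hand at least a hand's width away from it. Do not touch the round or the square medallion, and leave the punches, the brass blank and everything else where they lie; nothing is to be picked up.

Things in the scene. Friction and masses are not known exactly. Their poses are not given: they have to be found in the camera images.
- star_top (a point): centre of the flat top of the boss of the eight-pointed star medallion: the spot to press. The medallion is an 11 mm thick brass plate shaped as two 48 mm squares, one turned 45 degrees on the other (68 mm over opposite points); the boss is a plain brass disc 24 mm across that stands 5 mm proud of its middle. Undisturbed, this point is 78 mm above the table and 28 mm above the black top of the drum.
- star (a joint): how far the star medallion is pressed straight down into its sprung bed, in m: 0 at rest, 0.010 at its bottom stop. A spring pushes it back: it starts to give at about 1.2 N, then takes 0.6 N more for each mm (about 3 N at 3 mm, 7 N at the stop).
- star_bed: the dark round cup-shaped steel bed of the star medallion with the medallion in it, 80 mm across and 13 mm high (the plate stands 10 mm proud of the cup's rim, the boss 15 mm), fixed on the drum; origin at the centre of its underside, on the drum's top, z up
- round_bed: another such bed, with a round brass medallion 64 mm across with the same boss, top also 28 mm above the drum: not to be touched; origin at the centre of its underside
- square_bed: another such bed, with a square brass medallion 52 mm wide with the same boss, top also 28 mm above the drum: not to be touched; origin at the centre of its underside
- drum: green riveted drum, 280 mm across and 50 mm high, with a flat black top, fixed to the table; the three beds stand on it in a triangle, about 75 mm from its axis and 120 mm or more from each other, in any order; origin at the centre of its underside, z up
- punch_a: loose steel punch, 9 mm square, 100 mm long, lying on the drum near its edge between two beds; origin under its middle
- punch_b: loose steel punch, 8 mm square, 100 mm long, lying on the drum near its edge between two beds; origin under its middle
- blank: loose brass disc, 36 mm across and 8 mm thick, lying on the drum in the middle between the beds; origin at the centre of its underside
- hammer: loose hammer lying on the table to the robot's right of the drum; origin under the handle
- varnish: loose amber jar with a black cap, 56 mm across and 110 mm high, standing on the table to the robot's left of the drum; origin at the centre of its underside
- cup: loose small blue bowl, 76 mm across and 70 mm high, on the table to the robot's left; origin at the centre of its underside
- eraser: loose rubber block, 50 x 30 x 18 mm, on the table to the robot's right; origin at the centre of its underside

How it is judged:
By the outcome, as a careful person would: the job done as asked, in the order asked, and still so for the second after the job is handed in, with the robot touching nothing.
It also fails if it takes over 32 s, if anything falls off the work surface, if the arm or the gripper's body presses on something with over 40 N, if the wrist force passes 120 N, or if a joint passes its speed limit or range.

ROBOT

A 6-joint arm with a two-finger parallel gripper is mounted at the origin on the work surface. World frame = base frame: x ahead of the robot, y to its left, z up, the work surface at z = 0. Lengths are in mm, angles in rad, forces in N, time in s.
With the tool pointing down it reaches from about 350 to 875 mm from the base axis. Payload 4.2 kg.
Tool frame: the origin (TCP) lies at the very end of the fingers, on their centre line; the grasp point (between the pads) lies 19 mm behind it; z points along the fingers, y is the line along which they close (so a half turn about z gives the same grasp; the last joint's range is limited). The gripper opens to 85 mm and grips with 20 to 120 N. Pads are 22 mm wide; open, the fingers measure 114 mm over their backs; the gripper's body (76 mm by 85 mm) begins 54 mm behind the grasp point. The pads swing forward as they close: fully open they stand 13 mm farther back than shut.
Start: joints at [1.599, 0.385, 0.008, 0, -1.194, -0.259], TCP at [142.941, 608.414, 231.312] pointing down, gripper open.
Joint ranges: [-3.14, 3.14], [-1.21, 2.06], [-1.07, 1.41], [-3.16, 2.05], [-2.99, -0.16], [-3.1, 3.1]. Speed limits (rad/s): [2.79, 2.79, 3.14, 3.14, 3.14, 3.14].

INTERFACE

Orientations are given as a unit quaternion [x, y, z, w].
In Python, from bench import arm gives the robot as it stands.
- The arm moves only by the tool servo_tool, never from a script. Its argument "rows" is a list that holds one entry, the list of rows, each a list of 7 numbers: the finger opening in mm, from 0 to 85.4, then the shift along the tool's x, y, z in mm, then the turn, a rotation vector about the tool's x, y, z in rad. A call has 1 to 10 rows; each row is the pose to reach, as a shift and turn from the pose commanded when the call began, along the tool's axes at that moment; what a row does not reach only later rows make up. A row lasts 1/8 s, in which the tool goes at most 62.5 mm and 10.7 degrees, less where a joint would pass 70% of its speed; a pose out of reach is approached as far as the arm can. A call with a gripper value outside its range is refused whole. The fingers move at their own pace and stop on an object; the grip force is fixed at half the most. Time passes only in rows, so rows that repeat a pose let the fingers close. It gives the time, the measured TCP pose, the force, the opening and the grip force at its end, in the units of the state.
- arm.read_state(): the state, without advancing time (a new reading comes with each control period).
- arm.get_image(name): name is "side" or "top"; returns the picture (480x640x3 uint8, red, green, blue); there is no depth.
- arm.camera_params(name): a dict with "intrinsics" (3x3 intrinsics, pixels), "R" (3x3) and "t" (3): a world point X has camera coordinates R X + t. Camera axes: x right, y down, z forward; pixel columns grow to the right and rows downward; lengths in mm; the calibration is good to about 2 mm. A picture is of the moment at which its call begins. camera_params takes no time and is no camera call.
- arm.job_done(): hands the job in; it is judged then, once.
The state is a dict: "clock": time; "joints": joint angles; "joint_vel": joint speeds; "joint_efforts": joint torques, N m; "position": TCP position; "ee_rot": TCP orientation; "contact_force": force on the tool from outside, world axes, zero at the start; "wrist_torque": the same for the moment, N m; "gripper_width": finger opening in mm; "grasp_force": force on a finger pad.
Only numpy, scipy, OpenCV 4.12 (cv2) and the standard library are available. Lean on these libraries where they do the work, as an engineer would, in place of code of your own. Each camera call takes 0.05 s, during which the arm holds its last target. There are 200 camera calls.

## Working session

There is one attempt and no reset: what is moved stays moved. The work goes in short steps, Python scripts to look and compute and a tool call to move; the robot and the scene stay as the last step left them, time stands still between calls to the robot, and variables do not carry over. Pictures are saved under pics/ and viewed, at most 10 in all, crops included, and the job is handed in when it is done.

Besides the shell and the picture viewer there is one more tool, called after ">>>" as name([rows], argument=value, ...), one row to a line, values as JSON. servo_tool: Moves the arm, as the interface text tells. Its arguments: {"type":"object","properties":{"rows":{"type":"array"}},"required":["rows"]}

```bash
mkdir -p pics; python3 - <<'E'
from bench import arm
import cv2
for n in("top","side"):
    cv2.imwrite(f"pics/{n}0.png",arm.get_image(n)[:,:,::-1]); p=arm.camera_params(n); print(n,p)
s=arm.read_state(); print({k:s[k] for k in("clock","position","ee_rot","contact_force","gripper_width")})
E
```

```text
top {'intrinsics': array([[592.79813347,   0.        , 323.21820949],
       [  0.        , 592.79813347, 240.20437851],
       [  0.        ,   0.        ,   1.        ]]), 'R': array([[ 0.00383641, -0.99975458, -0.0218189 ],
       [-0.9917135 , -0.00100189, -0.12846531],
       [ 0.12841192,  0.02213095, -0.99147395]]), 't': array([  24.02697736,  481.29523478, 1249.49379875])}
side {'intrinsics': array([[595.41118597,   0.        , 326.10539603],
       [  0.        , 595.41118597, 250.13973568],
       [  0.        ,   0.        ,   1.        ]]), 'R': array([[ 0.85033246, -0.52615654, -0.00969598],
       [-0.28925633, -0.45192256, -0.84385827],
       [ 0.43961971,  0.7203647 , -0.53647852]]), 't': array([-397.77920958,  187.41389345, 1312.13050232])}
{'clock': 0.1, 'position': array([142.86597642, 607.92461212, 230.34397267]), 'ee_rot': array([ 9.93338355e-01, -1.15229927e-01, -4.09616486e-05,  9.87737744e-04]), 'contact_force': array([ 0.06908097, -0.43783675, -0.43289505]), 'gripper_width': 85.51231501160599}
```

View pics/top0.png

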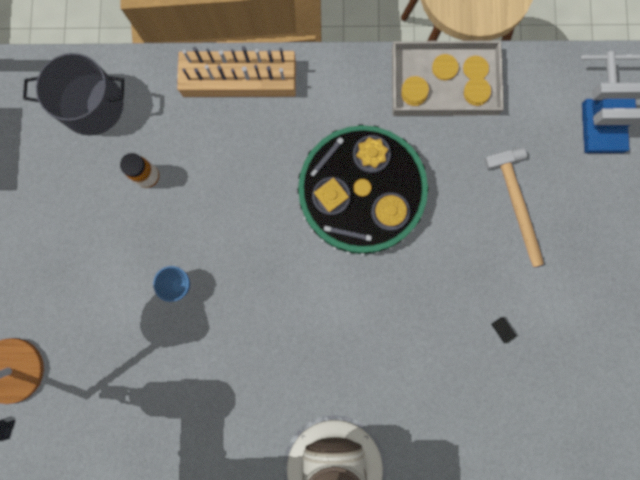

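View pics/side0.png

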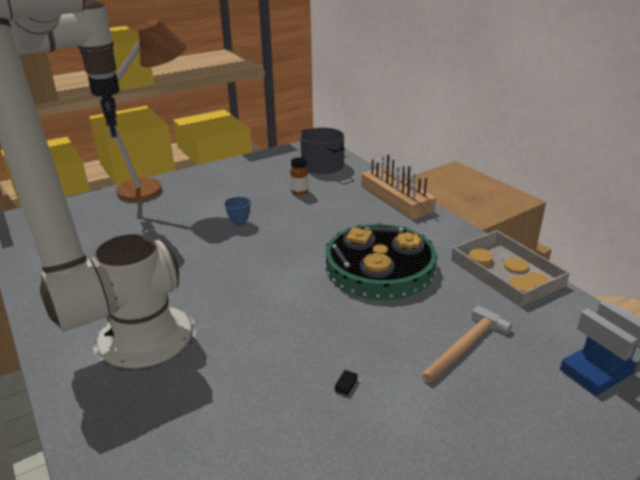

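The top view shows the star at about (372,152), the square at (332,195), the round at (391,211), and the blank at (362,187). In the side view the star is at about (408,241). Next I'll measure them.

```bash
cat > h.py <<'E'
from bench import arm
import cv2, numpy as np
def ray(n,u,v):
    p=arm.camera_params(n); R=np.array(p["R"]); t=np.array(p["t"])
    d=R.T@np.linalg.inv(p["intrinsics"])@[u,v,1]; return -R.T@t, d/np.linalg.norm(d)
def onz(n,u,v,z):
    c,d=ray(n,u,v); return c+d*(z-c[2])/d[2]
def proj(n,X):
    p=arm.camera_params(n); c=np.array(p["intrinsics"])@(np.array(p["R"])@X+p["t"]); return c[:2]/c[2]
def tri(a,b):
    (c1,d1),(c2,d2)=ray("top",*a),ray("side",*b)
    s=np.linalg.lstsq(np.c_[d1,-d2],c2-c1,rcond=None)[0]
    p,q=c1+s[0]*d1,c2+s[1]*d2; return (p+q)/2,np.linalg.norm(p-q)
E
python3 - <<'E'
from h import *
B={"top":(295,120,435,258),"side":(320,220,445,300)}
for n in B:
    im=cv2.imread(f"pics/{n}0.png"); x0,y0,x1,y1=B[n]; c=im[y0:y1,x0:x1]
    h=cv2.cvtColor(c,cv2.COLOR_BGR2HSV); m=cv2.inRange(h,(12,110,70),(32,255,255))
    k,l,st,ce=cv2.connectedComponentsWithStats(m)
    for i in range(1,k):
        if st[i,4]>40:
            u,v=ce[i]+[x0,y0]; bx=st[i,:4]+[x0,y0,0,0]
            print(n,st[i,4],(u.round(1),v.round(1)),bx,onz(n,u,v,73).round(1))
    g=cv2.inRange(h,(60,80,30),(95,255,255)); pts=cv2.findNonZero(g)
    if n=="top":
        (cx,cy),r=cv2.minEnclosingCircle(pts); print("drum",onz(n,cx+x0,cy+y0,40).round(1),r*1100/593)
a=cv2.imread("pics/top0.png")[125:180,340:405]; b=cv2.imread("pics/side0.png")[222:262,380:440]
r=lambda x:cv2.resize(x,(400,400*x.shape[0]//x.shape[1]),interpolation=cv2.INTER_CUBIC)
a,b=r(a),r(b); H=max(a.shape[0],b.shape[0]); o=np.zeros((H,800,3),np.uint8); o[:a.shape[0],:400]=a;o[:b.shape[0],400:]=b
cv2.imwrite("pics/c1.png",o)
E
```

```text
top 662 (np.float64(371.7), np.float64(152.1)) [356 138  32  30] [665.  -78.1  73. ]
top 666 (np.float64(330.9), np.float64(194.4)) [314 178  35  34] [573.3   8.3  73. ]
top 292 (np.float64(361.9), np.float64(187.1)) [353 178  19  19] [589.1 -57.   73. ]
top 775 (np.float64(390.6), np.float64(210.1)) [375 195  32  31] [ 539.6 -117.    73. ]
drum [593.9 -59.9  40. ] 120.05330000518747
side 302 (np.float64(358.7), np.float64(235.3)) [346 228  26  16] [ 5.666e+02 -1.000e-01  7.300e+01]
side 339 (np.float64(408.0), np.float64(239.8)) [395 231  27  18] [658.5 -85.6  73. ]
side 554 (np.float64(377.6), np.float64(258.8)) [364 244  27  28] [ 542.9 -114.9   73. ]
```

View pics/c1.png

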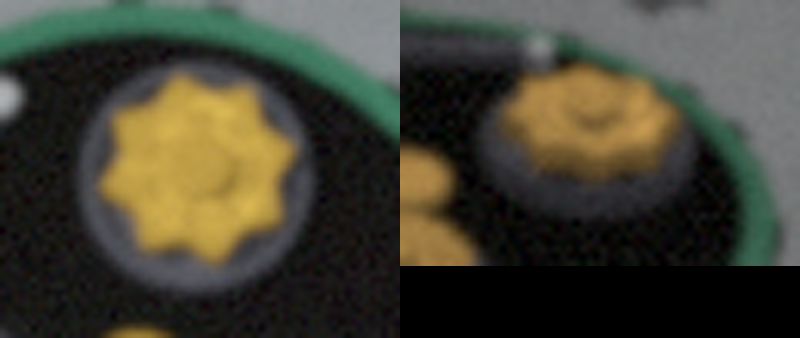

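```bash
python3 - <<'E'
from h import *
from scipy.spatial.transform import Rotation as R
print("tri",tri((372.4,152.2),(408.4,237.4)))
for uv in((371.7,152.1),(372.8,152.5)): print(onz("top",*uv,78))
print("side",onz("side",408.4,237.4,78))
s=arm.read_state(); r=R.from_quat(s["ee_rot"])
for T in((666,-79,170),): print(r.inv().apply(np.array(T)-s["position"]).round(1))
print(r.as_matrix().round(4))
E
```

```text
tri (array([664.14736877, -79.55480529,  75.20420004]), np.float64(0.23960466722765505))
[663.4687688  -77.84021051  78.        ]
[662.59232394 -80.16039566  78.        ]
side [661.2504924 -83.1100239  78.       ]
[666.5 548.8  61.5]
[[ 9.734e-01 -2.289e-01 -3.000e-04]
 [-2.289e-01 -9.734e-01 -2.000e-03]
 [ 1.000e-04  2.000e-03 -1.000e+00]]
```

>>> servo_tool([
  [[0,664,549,20,0,0,0],[0,664,549,20,0,0,0],[0,664,549,20,0,0,0],[0,664,549,20,0,0,0],[0,664,549,20,0,0,0],[0,664,549,20,0,0,0],[0,664,549,20,0,0,0],[0,664,549,20,0,0,0],[0,664,549,20,0,0,0],[0,664,549,20,0,0,0]],
])

```text
clock: 1.35
position: [521.4, 108.8, 216.6]
ee_rot: [0.993, -0.115, -0.0, -0.0]
contact_force: [0.4, 1.1, -0.0]
gripper_width: -0.1
grasp_force: 0.0
```

```bash
cat > go.py <<'E'
from h import *
import sys
from scipy.spatial.transform import Rotation as R
T=np.array(list(map(float,sys.argv[1:4]))); s=arm.read_state()
print(s["clock"],s["position"].round(2),s["contact_force"].round(2),s["gripper_width"],"tool move",R.from_quat(s["ee_rot"]).inv().apply(T-s["position"]).round(1))
E
python3 go.py 663.5 -79 140
```

```text
1.35 [521.44 108.83 216.61] [ 0.38  1.1  -0.04] -0.08682723824328617 tool move [181.3 150.4  76.6]
```

>>> servo_tool([
  [[0,182,151,60,0,0,0],[0,182,151,60,0,0,0],[0,182,151,60,0,0,0],[0,182,151,60,0,0,0],[0,182,151,76,0,0,0],[0,182,151,76,0,0,0],[0,182,151,76,0,0,0]],
])

```text
clock: 2.22
position: [663.1, -76.9, 141.6]
ee_rot: [0.993, -0.114, 0.0, 0.0]
contact_force: [0.5, -0.4, 1.4]
gripper_width: 0.2
grasp_force: 0.0
```

```bash
python3 go.py 663.5 -79 100; python3 - <<'E'
from h import *
P=arm.read_state()["position"]; print(P)
o=np.zeros((480,800,3),np.uint8)
for i,n in enumerate(("top","side")):
    im=arm.get_image(n)[:,:,::-1].copy(); cv2.imwrite(f"pics/{n}1.png",im)
    u,v=proj(n,P); tu,tv=proj(n,np.array([663.5,-79,78])); print(n,u,v,tu,tv)
    x0,y0=int(tu)-40,int(tv)-60; c=cv2.resize(im[y0:y0+96,x0:x0+80],(400,480),interpolation=cv2.INTER_CUBIC)
    for a,b,k in((u,v,(0,0,255)),(tu,tv,(255,0,0))): cv2.circle(c,(int((a-x0+.5)*5),int((b-y0+.5)*5)),3,k,-1)
    o[:,i*400:i*400+400]=c
cv2.imwrite("pics/c2.png",o)
E
```

```text
2.225 [663.06 -76.85 141.57] [ 0.55 -0.42  1.44] 0.23756647654621071 tool move [ 0.9  2.  41.6]
[663.05987818 -76.85142406 141.56723068]
top 373.0818248789647 143.58348593952383 372.24831700530626 152.08440631290057
side 409.05093439088404 214.10237670485887 408.08526216377277 236.44121590082338
```

View pics/c2.png

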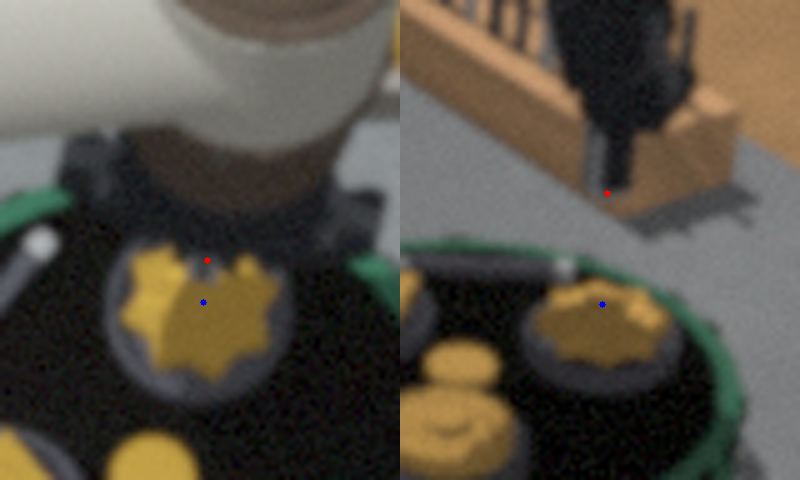

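The fingertip in the picture lines up with its projected point, and the target dot sits on the centre of the star in both views. I'll go down to just above the boss.

>>> servo_tool([
  [[0,0.5,1,20,0,0,0],[0,0.5,1,40,0,0,0],[0,0.5,1,50,0,0,0],[0,0.5,1,56,0,0,0],[0,0.5,1,56,0,0,0],[0,0.5,1,56,0,0,0]],
])

```text
clock: 3.08
position: [664.1, -79.0, 85.7]
ee_rot: [0.993, -0.115, 0.001, -0.0]
contact_force: [0.5, -0.3, 0.3]
gripper_width: 0.2
grasp_force: 0.0
```

```bash
python3 go.py 663.5 -79 78; python3 - <<'E'
from h import *
P=arm.read_state()["position"]
o=np.zeros((480,800,3),np.uint8)
for i,n in enumerate(("top","side")):
    im=arm.get_image(n)[:,:,::-1].copy(); u,v=proj(n,P); print(n,u,v)
    x0,y0=int(u)-40,int(v)-55; c=cv2.resize(im[y0:y0+96,x0:x0+80],(400,480),interpolation=cv2.INTER_CUBIC)
    o[:,i*400:i*400+400]=c
cv2.imwrite("pics/c3.png",o)
E
```

```text
3.075 [664.08 -78.98  85.66] [ 0.47 -0.33  0.27] 0.15533309697828174 tool move [-0.6  0.2  7.7]
top 372.45628656986185 150.81350636445646
side 408.45634818001236 233.77111902997729
```

View pics/c3.png

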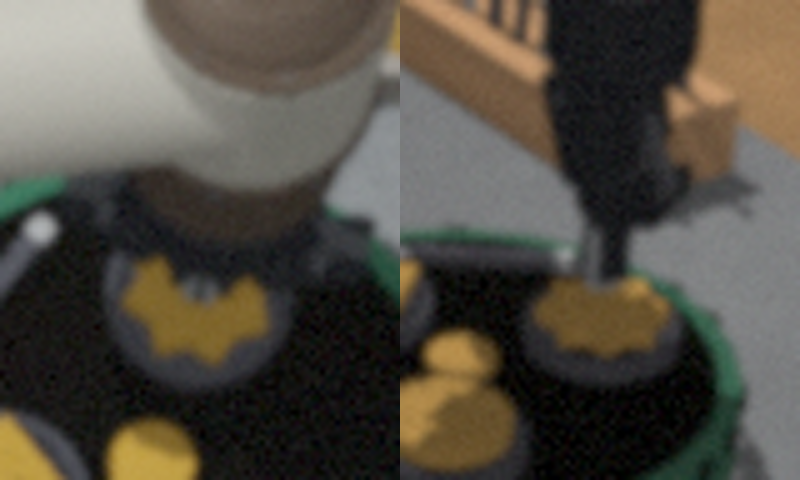

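The closed fingertips are right above the boss (about 8 mm by measurement). I'll feel my way down.

>>> servo_tool([
  [[0,-0.5,0,3,0,0,0],[0,-0.5,0,5.5,0,0,0],[0,-0.5,0,5.5,0,0,0]],
])

```text
clock: 3.55
position: [662.8, -79.0, 78.9]
ee_rot: [0.993, -0.115, -0.0, 0.0]
contact_force: [-0.4, 0.1, -0.3]
gripper_width: -0.0
grasp_force: 0.0
```

>>> servo_tool([
  [[0,0,0,1,0,0,0],[0,0,0,2,0,0,0],[0,0,0,2,0,0,0]],
])

```text
clock: 3.92
position: [663.2, -79.0, 77.6]
ee_rot: [0.993, -0.115, 0.0, 0.0]
contact_force: [-1.8, 0.1, 1.3]
gripper_width: -0.1
grasp_force: 0.8
```

>>> servo_tool([
  [[0,0,0,1,0,0,0],[0,0,0,2,0,0,0],[0,0,0,2,0,0,0]],
])

```text
clock: 4.3
position: [663.2, -79.0, 75.5]
ee_rot: [0.993, -0.115, 0.0, 0.0]
contact_force: [-1.3, 0.7, 2.8]
gripper_width: 0.1
grasp_force: 1.4
```

```bash
python3 go.py 663.5 -79 74
```

```text
4.3 [663.17 -78.96  75.51] [-1.29  0.71  2.85] 0.06183995564472054 tool move [ 0.3 -0.   1.5]
```

>>> servo_tool([
  [[0,0,0,0.8,0,0,0],[0,0,0,1.5,0,0,0],[0,0,0,1.5,0,0,0]],
])

```text
clock: 4.68
position: [663.1, -79.0, 74.0]
ee_rot: [0.993, -0.115, 0.0, 0.0]
contact_force: [-1.9, -0.5, 3.7]
gripper_width: 0.2
grasp_force: 1.9
```

>>> servo_tool([
  [[0,0,0,0,0,0,0],[0,0,0,0,0,0,0],[0,0,0,0,0,0,0]],
])

```text
clock: 5.05
position: [663.2, -79.0, 73.9]
ee_rot: [0.993, -0.115, 0.0, 0.0]
contact_force: [-0.8, 0.6, 3.9]
gripper_width: 0.1
grasp_force: 1.9
```

It gives about 4 mm at about 3.8 N, which fits the spring. I'll hold a little longer, then release.

>>> servo_tool([
  [[0,0,0,0,0,0,0],[0,0,0,0,0,0,0],[0,0,0,0,0,0,0],[0,0,0,0,0,0,0],[0,0,0,-2,0,0,0],[0,0,0,-4,0,0,0],[0,0,0,-7,0,0,0],[0,0,0,-15,0,0,0],[0,0,0,-40,0,0,0],[0,0,0,-80,0,0,0]],
])

```text
clock: 6.3
position: [661.8, -78.9, 153.0]
ee_rot: [0.993, -0.115, -0.002, 0.0]
contact_force: [-0.1, 0.4, -0.7]
gripper_width: 0.3
grasp_force: 0.0
```

>>> servo_tool([
  [[0,0,0,-50,0,0,0],[0,0,0,-100,0,0,0],[0,-100,0,-130,0,0,0],[0,-150,0,-130,0,0,0],[0,-200,0,-130,0,0,0],[0,-200,0,-130,0,0,0],[0,-200,0,-130,0,0,0],[0,-200,0,-130,0,0,0]],
])

```text
clock: 7.3
position: [469.6, -33.2, 283.7]
ee_rot: [0.993, -0.115, 0.0, 0.0]
contact_force: [0.5, 0.5, -0.4]
gripper_width: 0.4
grasp_force: 0.0
```

```bash
python3 go.py 663.5 -79 78; python3 - <<'E'
from h import *
o=np.zeros((400,800,3),np.uint8)
for i,n in enumerate(("top","side")):
    im=arm.get_image(n)[:,:,::-1]; u,v=map(int,proj(n,np.array([594,-60,60.])))
    o[:,i*400:i*400+400]=cv2.resize(im[v-80:v+80,u-80:u+80],(400,400))
cv2.imwrite("pics/c4.png",o)
E
```

```text
7.3 [469.6  -33.18 283.75] [ 0.49  0.46 -0.39] 0.407790075926853 tool move [1.992e+02 2.000e-01 2.058e+02]
```

View pics/c4.png

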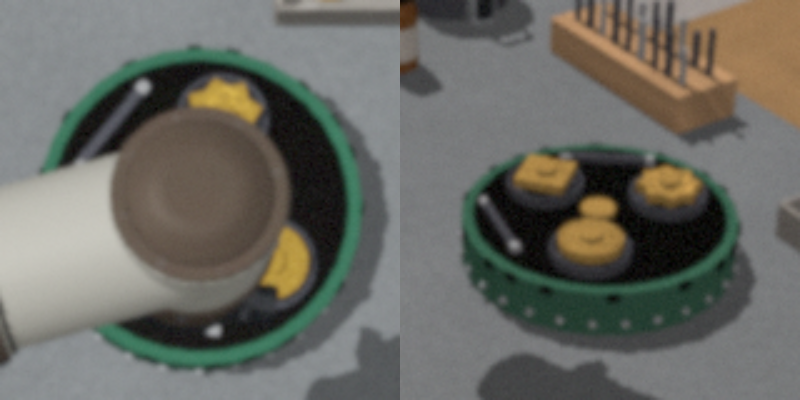

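The side view shows the star back up, with the blank, both punches and the other two medallions where they were. The hand is over 280 mm away.

```bash
python3 -c "
from bench import arm
print(arm.job_done())"
```

```text
the job is handed in; nothing more can be done
None
```

I pressed the star medallion's boss down about 4 mm at about 3.8 N, held it there for about a second, and let it spring back. The hand then withdrew about 290 mm, nothing else in the last picture looked moved, and the job is handed in (about 7 s used; no verdict was returned).

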